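# Lock an offcut into the sprung clamping jig

### The arm

A 6-joint arm with a two-finger parallel gripper is mounted at the origin on a cart in front of the work surface, level with it; the furniture and walls round the work are solid. World frame = base frame: x ahead of the robot, y to its left, z up, the work surface at z = 0. Lengths are in m, angles in rad, forces in N, time in s.
With the tool pointing down it reaches from about 0.225 to 0.875 m from the base axis. Payload 3.4 kg.
Tool frame: the origin (TCP) lies at the very end of the fingers, on their centre line; the grasp point (between the pads) lies r.grip_depth behind it (r.grip_depth is the distance from the TCP to the grasp point, in m); z points along the fingers, y is the line along which they close (so a half turn about z gives the same grasp; the last joint's range is limited). The gripper opens to 85 mm and grips with 20 to 120 N. Pads are 22 mm wide; open, the fingers measure 114 mm over their backs; the gripper's body (76 mm by 85 mm) begins 54 mm behind the grasp point. The pads swing forward as they close: fully open they stand 13 mm farther back than shut.
Start: joints at [1.151, 0.276, 1.505, -0, 1.361, -0.121], TCP at [0.169, 0.55, 0.231] pointing down, gripper open.
Joint ranges: [-2.89, 2.89], [-0.75, 2.08], [0.22, 2.7], [-1.18, 4.32], [0.11, 2.71], [-2.7, 2.7]. Speed limits (rad/s): [2.57, 2.57, 3.14, 3.14, 3.14, 3.14].

### API

Orientations are given as a unit quaternion [x, y, z, w].
In Python, from station import sensors, imaging, r gives the robot as it stands.
- The arm moves only by the tool move_arm, never from a script. Its argument "moves" is a list of rows, each a list of 7 numbers: the finger opening in m, from 0 to 0.0854, then the shift along the tool's x, y, z in m, then the turn, a rotation vector about the tool's x, y, z in rad. In form: [[hand, dx, dy, dz, wx, wy, wz], ...]. A call has exactly 10 rows; each row is the pose to reach, as a shift and turn from the pose commanded when the call began, along the tool's axes at that moment; what a row does not reach only later rows make up. A row lasts 1/8 s, in which the tool goes at most 62.5 mm and 10.7 degrees, less where a joint would pass 70% of its speed; a pose out of reach is approached as far as the arm can. A call with a gripper value outside its range is refused whole. The fingers move at their own pace and stop on an object; "newtons" is the grip in N (left out, the last holds). Time passes only in rows, so rows that repeat a pose let the fingers close, or fill a call up. It gives the time, the measured TCP pose, the force, the opening and the grip force at its end, in the units of the state.
- sensors.read_state(): the state, without advancing time (a new reading comes with each control period).
- imaging.grab_frame(name): name is "scene" or "top" or "wrist"; returns the picture (384x512x3 uint8, red, green, blue); there is no depth.
- imaging.camera_model(name): a dict with "camera_matrix" (3x3 intrinsics, pixels), "xyz" and "rotation" of the camera in the world; the wrist camera has in their place "T_tool_cam" (4x4, takes a point from camera to tool coordinates, whose origin is the TCP and whose axes are the flange's). Camera axes: x right, y up, looking along -z (the intrinsics and any distortion apply to the point x, -y, -z); pixel columns grow to the right and rows downward; lengths in m; the calibration is good to about 2 mm. A picture is of the moment at which its call begins: read the wrist's pose just before it. camera_model takes no time and is no camera call.
- r.sign_off(): hands the job in; it is judged then, once.
The state is a dict: "t": time; "qpos": joint angles; "dq": joint speeds; "effort": joint torques, N m; "eef_pos": TCP position; "eef_rot": TCP orientation; "force": force on the tool from outside, world axes, zero at the start; "wrist_torque": the same for the moment, N m; "grip_width": finger opening in m; "grip_force": force on a finger pad.
Only numpy, scipy, OpenCV 4.12 (cv2) and the standard library are available. Lean on these libraries where they do the work, as an engineer would, in place of code of your own. Each camera call takes 0.05 s, during which the arm holds its last target. There are 200 camera calls.

### The job

First push the pine offcut along the clamping jig's lane, between the jaw and the fence, until its end butts against the end stop. Only then slide the steel lock tab fully aside towards the jaw, out from under the push button, and press the button right down so that the sprung jaw shuts and grips the offcut against the fence; then let go and leave the tab open. Leave the roll of tape, the marker and the spanner where they lie.

Things in the scene. Friction and masses are not known exactly. Their poses are not given: they have to be found in the camera images.
- jig: Clamping jig fixed to the bench; L-shaped plywood base 12 mm thick. Origin on the bench top (z = 0); x along the lane from its open end (robot side) to the end stop, y across it from the grey release box to the fence, z up. 'Jig' coordinates below are mm in this frame. Lane board x -145 to 85, y -22 to 94; board under the box x -40 to 85, y -146 to -22.
- fence (a point): Middle of the foot of the dark wooden fence's face, jig (38, 66, 12) mm. The fence runs x -4 to 81, y 66 to 86, up to z = 42; the offcut is gripped against this face.
- end_stop (a point): Middle of the foot of the dark wooden end stop's face, jig (65, 38, 12) mm. The stop runs y 8 to 66, x 65 to 81, up to z = 42; the mouth between jaw and fence ahead of it is 56 mm wide.
- box_top (a point): Centre of the top of the grey release box, jig (12, -82, 45) mm. The box runs x -38 to 62, y -135 to -30, z 12 to 45; tab and button stand on its top.
- home (a point): Point of the jig at (30, 47, 12) mm, axes as the jig's: where the origin of the offcut lies when it is clamped home (butted on the end stop and against the fence).
- offcut: Loose pine offcut, 38 x 70 x 38 mm (x, y, z), 0.08 to 0.15 kg. Origin at the centre of its underside; its long side is its y axis. It starts on the lane board in front of the mouth, its long side roughly along the lane (jig x), its origin at jig x -100 to -60, y 32 to 44.
- tab_top (a point): Centre of the top of the steel lock tab's upright ridged thumb piece (24 mm in jig x, 10 mm in jig y, standing from z = 47 to 61 mm); with the tab at 0 it is at jig (-17, -95, 61). A 12 mm wide, 6 mm thick tongue runs from it in +x under the button's cap and stops the button while it is there.
- tab (a joint): Lock tab's slide in m: 0 to 0.024, growing as the tab moves in jig +y (towards the jaw). It starts at 0 to 0.005 (locked); the tongue clears the cap from 0.021 on; 0.024 is its end stop. Sliding takes about 2 N and it stays where it is left.
- button_top (a point): Centre of the top of the button's black round cap (30 mm across, 8 mm thick), at jig (28, -95, 61) mm when up; it is pressed straight down.
- button (a joint): Button travel in m, 0 up to 0.007 fully down; a spring brings it up again. About 2 N starts it and 7 N holds it down; locked, it stops after about 1 to 2 mm. Beyond about 0.005 it lets the jaw go.
- jaw: Steel jaw with a black rubber face; held back it spans jig x 0 to 55, y -13 to 10, z 13 to 44, face at y = 10. Its origin is not on it: it lies at the jig's origin while the jaw is held back, and its jig y is the jaw's travel: about 18 mm gripping the offcut, 30 mm shut on nothing. Let go, its spring (about 14 N) shuts it in some 0.3 s; it cannot be set back.
- tape_roll: Bystander: roll of black tape 62 x 59 x 19 mm lying flat on the bench near the corner between lane and release box. Origin at the centre of its underside.
- marker: Bystander: marker pen, 18 mm thick, 136 mm long along its y, lying on the bench on the far side of the fence. Origin at the centre of its underside.
- spanner: Bystander: spanner, 26 x 162 x 8 mm, long along its y, lying on the bench behind the end stop. Origin at the centre of its underside.
Mind the look-alikes: they are no part of the job. Leave any green look-alike of the offcut alone.

How it is judged:
On the way, in this order (a step that is already met when the one before it is completed fails the run):
1. the offcut lies in the mouth, butted against the end stop (within 5 mm), the jaw still held back (x of offcut in the frame of home between -0.005 and 0.004 m and y of offcut in the frame of home between -0.022 and 0.004 m and y of jaw in the frame of jig below 0.004 m and z of offcut in the frame of home below 0.004 m), for 0.2 s.
2. the lock tab is slid aside, clear of the button (beyond 20 mm), the jaw still held back (value of joint tab above 0.02 m and y of jaw in the frame of jig below 0.004 m), for 0.1 s.
3. the button is pressed down and the jaw is released (value of joint button above 0.0045 m and y of jaw in the frame of jig above 0.004 m), for 0.02 s.
At the end, for the whole second after the job is handed in: The offcut lies flat on the jig at rest, within 5 mm of the end stop and 3 mm of the fence, in line with it within 0.06 rad, gripped by the jaw (jaw travel 15 to 21 mm, more than 5 N on its face); the lock tab is still aside (beyond 20 mm) and the button has come up again (within 3 mm) (x of offcut in the frame of home between -0.005 and 0.004 m and y of offcut in the frame of home between -0.003 and 0.003 m and z of offcut in the frame of home between -0.003 and 0.003 m and y of jaw in the frame of jig between 0.015 and 0.021 m and angle between the y axis of offcut and the x axis of jig, either way round below 0.06 rad and contact force between jaw and offcut above 5 N and value of joint tab above 0.02 m and value of joint button below 0.003 m and linear speed of offcut below 0.01 m/s); the robot touches nothing.
It fails at once if the roll of tape is shifted by more than 20 mm (distance of tape_roll from where it was at the start of the episode above 0.02 m).
It fails at once if the marker is shifted by more than 20 mm (distance of marker from where it was at the start of the episode above 0.02 m).
It fails at once if the spanner is shifted by more than 20 mm (distance of spanner from where it was at the start of the episode above 0.02 m).
It also fails if it takes over 40 s, if anything falls off the work surface, if the arm or the gripper's body presses on something with over 40 N, if the wrist force passes 120 N, or if a joint passes its speed limit or range.

## Working session

There is one attempt and no reset: what is moved stays moved. The work goes in short steps, Python scripts to look and compute and a tool call to move; the robot and the scene stay as the last step left them, time stands still between calls to the robot, and variables do not carry over. Pictures are saved under pics/ and viewed, at most 10 in all, crops included, and the job is handed in when it is done.

Besides the shell and the picture viewer there is one more tool, called after "Request:" as name(argument=value, ...), one argument or row to a line, values as JSON. move_arm: Moves the arm, as the interface text tells. Its arguments: {"type":"object","properties":{"moves":{"type":"array"},"newtons":{"type":"number"}},"required":["moves"]}

```bash
mkdir -p pics
python3 - <<'E'
from station import sensors, imaging, r
import cv2,numpy as np
np.set_printoptions(precision=4,suppress=True)
for n in ["scene","top"]:
    f=imaging.grab_frame(n); cv2.imwrite(f"pics/{n}0.png",cv2.resize(f[:,:,::-1],(768,576),interpolation=cv2.INTER_CUBIC)); np.save(f"pics/{n}0.npy",f)
    print(imaging.camera_model(n))
print(sensors.read_state(), r.grip_depth, imaging.camera_model("wrist"))
E
```

```text
{'camera_matrix': array([[423.3631,   0.    , 264.1634],
       [  0.    , 423.3631, 189.0142],
       [  0.    ,   0.    ,   1.    ]]), 'xyz': array([-0.1641, -0.0768,  0.7128]), 'rotation': array([ 0.3793, -0.2282, -0.4437,  0.7793])}
{'camera_matrix': array([[483.3892,   0.    , 254.5716],
       [  0.    , 483.3892, 191.6951],
       [  0.    ,   0.    ,   1.    ]]), 'xyz': array([0.382 , 0.347 , 1.2944]), 'rotation': array([-0.0641,  0.0612,  0.705 , -0.7036])}
{'t': 0.1, 'qpos': array([ 1.151 ,  0.2765,  1.506 , -0.    ,  1.3607, -0.121 ]), 'dq': array([-0.0007, -0.0009, -0.0023, -0.0015, -0.0024,  0.0015]), 'effort': array([  0.0022, -41.7699, -24.6404,  -0.0001,   0.0057,   0.    ]), 'eef_pos': array([0.1691, 0.5491, 0.2305]), 'eef_rot': array([ 0.1489,  0.9889, -0.0008, -0.0002]), 'force': array([ 0.3755,  0.9167, -0.7849]), 'wrist_torque': array([ 0.0096, -0.0102,  0.0053]), 'grip_force': 0.0, 'grip_width': 0.08532027739443628} 0.0187 {'camera_matrix': array([[345.7633,   0.    , 257.2133],
       [  0.    , 345.7633, 198.7865],
       [  0.    ,   0.    ,   1.    ]]), 'T_tool_cam': array([[-0.0014,  0.9479,  0.3186,  0.0812],
       [ 1.    ,  0.0015, -0.    ,  0.0015],
       [-0.0005,  0.3186, -0.9479, -0.1425],
       [ 0.    ,  0.    ,  0.    ,  1.    ]])}
```

View pics/top0.png

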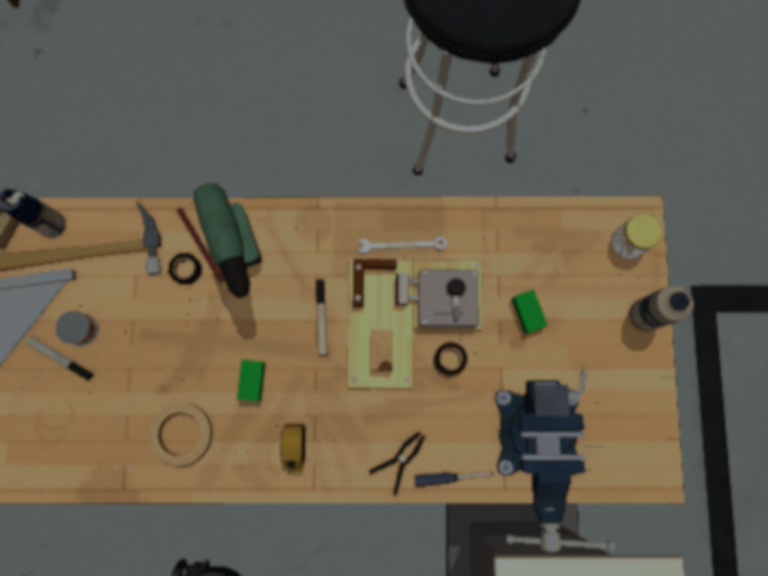

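View pics/scene0.png

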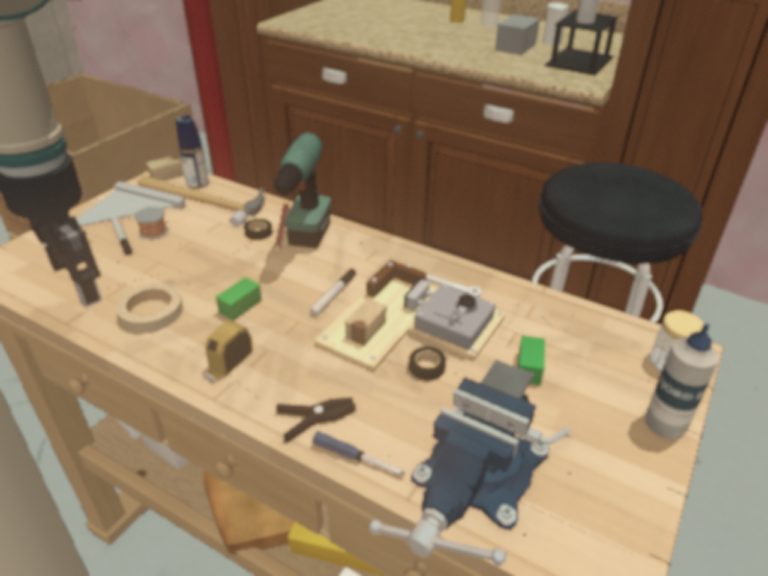

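Top view: jig lane board at about (348–412, 262–388) with its box at (448, 297); the offcut is at (381, 352), the tape at (451, 359), the marker at (321, 317) and the spanner at (402, 244). Jig x points up in the image and y points left. I'll crop it for measuring and check the projection.

```bash
cat > h.py <<'E'
import numpy as np,cv2
from scipy.spatial.transform import Rotation as R
from station import sensors, imaging, r
np.set_printoptions(precision=4,suppress=True)
def cam(n):
    m=imaging.camera_model(n)
    if n=="wrist":
        s=sensors.read_state(); T=m["T_tool_cam"]; Rt=R.from_quat(s["eef_rot"]).as_matrix()
        return m["camera_matrix"],Rt@T[:3,3]+s["eef_pos"],Rt@T[:3,:3]
    return m["camera_matrix"],np.array(m["xyz"]),R.from_quat(m["rotation"]).as_matrix()
def ray(c,uv,z):
    K,p,Rm=c; d=Rm@np.array([(uv[0]-K[0,2])/K[0,0],-(uv[1]-K[1,2])/K[1,1],-1]); return p+d*(z-p[2])/d[2]
def proj(c,X):
    K,p,Rm=c; q=Rm.T@(np.asarray(X)-p); return np.array([K[0,2]+K[0,0]*q[0]/-q[2],K[1,2]+K[1,1]*q[1]/q[2]])
E
python3 - <<'E'
from h import *
f=np.load("pics/top0.npy"); 
cv2.imwrite("pics/topc.png",cv2.resize(f[160:270,220:330,::-1],(660,660)[:1]+(600,) if 0 else (600,600),interpolation=cv2.INTER_CUBIC))
hsv=cv2.cvtColor(f,cv2.COLOR_RGB2HSV)
for p in [(235,245),(240,200),(262,225),(300,180),(310,215),(253,228),(200,230)]: print(p,hsv[p[1],p[0]])
c=cam("top")
print(ray(c,(254.5,191),0), proj(c,[.169,.55,.23]))
for uv in [(348,388),(412,388),(480,329),(480,262),(348,262)]: print(uv,ray(c,np.array(uv)/1.5,.012))
E
```

```text
(235, 245) [ 27  94 146]
(240, 200) [ 11 116  75]
(262, 225) [ 29  85 144]
(300, 180) [ 19  48 111]
(310, 215) [ 10  22 104]
(253, 228) [ 17 119 142]
(200, 230) [ 17 123 135]
[0.616  0.3525 0.    ] [159.894  381.9829]
(348, 388) [0.4331 0.4119 0.012 ]
(412, 388) [0.4329 0.2997 0.012 ]
(480, 329) [0.5366 0.1779 0.012 ]
(480, 262) [0.6584 0.1748 0.012 ]
(348, 262) [0.659  0.4134 0.012 ]
```

View pics/topc.png

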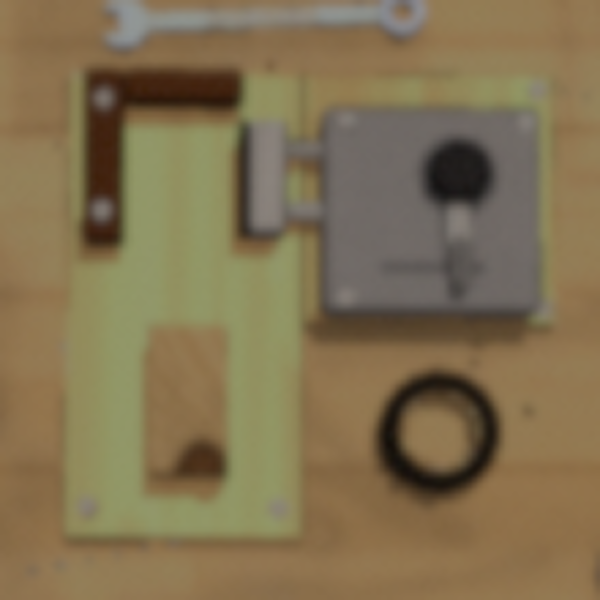

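Crop: lane board corners at (66,538) and (301,538), box top (323–540, 107–312), cap at (458,172). The offcut top runs (146–227, 325–475), with its front face visible below that, and the thumb piece is at about (460,270). I'll fit the jig pose from these.

Run:
```python
from h import *
from scipy.optimize import least_squares
c=cam("top"); px=lambda u,v:(220+(u+.5)/5.4545-.5,160+(v+.5)/5.4545-.5)
P=[((66,538),(-145,94,12)),((301,538),(-145,-22,12)),((552,325),(-40,-146,12)),((552,76),(85,-146,12)),((323,107),(62,-30,45)),((540,107),(62,-135,45)),((540,312),(-38,-135,45)),((323,312),(-38,-30,45)),((86,72),(81,86,42)),((240,72),(81,8,42)),((85,243),(-4,86,42)),((458,172),(28,-95,61))]
W=np.array([ray(c,px(*a),b[2]/1e3)[:2] for a,b in P]); J=np.array([b[:2] for a,b in P])/1e3
def T(q,J): cs,sn=np.cos(q[2]),np.sin(q[2]); return J@np.array([[cs,sn],[-sn,cs]])+q[:2]
s=least_squares(lambda q:(T(q,J)-W).ravel(),[.58,.32,0]); q=s.x
print(q,np.round(1e3*s.fun.reshape(-1,2),1).tolist()); np.save("jig.npy",q)
def inv(w): cs,sn=np.cos(q[2]),np.sin(q[2]); return (w-q[:2])@np.array([[cs,-sn],[sn,cs]])*1e3
for n,uv,z in [("oc",(146,325),.05),("oc",(228,325),.05),("oc",(226,475),.05),("oc",(145,475),.05),("tab",(460,268),.061),("tape",(440,432),.019)]:
    w=ray(c,px(*uv),z); print(n,w,inv(w[:2]))
for n,j in [("tab",(-17,-95)),("button",(28,-95)),("home",(30,47)),("stop",(65,38))]: print(n,T(q,np.array(j)/1e3))
# scene check
cs=cam("scene"); b=T(q,np.array([28,-95])/1e3); print("cap in scene px*1.5",1.5*proj(cs,[*b,.061]))
```

```text
[ 0.5775  0.3192 -0.0061] [[-1.1, 1.4], [-1.6, -1.3], [-0.4, -2.3], [0.1, 0.2], [0.1, 0.7], [-0.3, 0.6], [-0.6, -1.3], [-0.2, 0.3], [1.5, 1.8], [1.2, -1.4], [0.6, 2.3], [0.7, -1.0]]
oc [0.5328 0.3734 0.05  ] [-45.015  53.956]
oc [0.5328 0.3345 0.05  ] [-44.8626  15.0342]
oc [0.4619 0.3358 0.05  ] [-115.7493   15.8357]
oc [0.462  0.3738 0.05  ] [-115.9076   53.8987]
tab [0.5583 0.225  0.061 ] [-18.7072 -94.3207]
tape [0.4843 0.2321 0.019 ] [-92.6574 -87.703 ]
tab [0.56   0.2243]
button [0.605  0.2241]
home [0.6078 0.366 ]
stop [0.6428 0.3568]
cap in scene px*1.5 [465.2846 297.2923]
```

The fit residuals are about 2 mm or less, and the offcut measures 71×39 mm at jig (-80, 35). Next I work out the approach deltas.

```bash
cat >> h.py <<'E'
q=np.load("jig.npy")
def delta(jx,jy,z,yaw=0,pos=None):
    "tool-frame shift and turn to jig point (mm), z in m, tool x along -jig x turned by yaw"
    s=sensors.read_state(); Rt=R.from_quat(s["eef_rot"]); cs,sn=np.cos(q[2]),np.sin(q[2])
    w=np.array([q[0]+(cs*jx-sn*jy)/1e3,q[1]+(sn*jx+cs*jy)/1e3,z])
    t=R.from_euler("z",q[2]+yaw)*R.from_quat([0,1,0,0])
    return Rt.inv().apply(w-s["eef_pos"]),(Rt.inv()*t).as_rotvec()
def jig():
    s=sensors.read_state(); d=s["eef_pos"][:2]-q[:2]; cs,sn=np.cos(q[2]),np.sin(q[2])
    return np.round([1e3*(cs*d[0]+sn*d[1]),1e3*(-sn*d[0]+cs*d[1]),1e3*s["eef_pos"][2]],1),s["force"],s["t"]
E
python3 -c "
from h import *
print(delta(-155,34.7,.1))"
```

```text
(array([-0.2996, -0.1107,  0.1306]), array([-0.0016, -0.0004, -0.2927]))
```

Request:
move_arm(
  moves=[
    [0.006,-0.05,-0.018,0.02,0,0,-0.05],
    [0.006,-0.1,-0.037,0.04,0,0,-0.1],
    [0.006,-0.15,-0.055,0.06,0,0,-0.15],
    [0.006,-0.2,-0.074,0.08,0,0,-0.2],
    [0.006,-0.25,-0.092,0.1,0,0,-0.25],
    [0.006,-0.2996,-0.1107,0.13,-0.0016,-0.0004,-0.2927],
    [0.006,-0.2996,-0.1107,0.165,-0.0016,-0.0004,-0.2927],
    [0.006,-0.2996,-0.1107,0.19,-0.0016,-0.0004,-0.2927],
    [0.006,-0.2996,-0.1107,0.204,-0.0016,-0.0004,-0.2927],
    [0.006,-0.2996,-0.1107,0.204,-0.0016,-0.0004,-0.2927],
  ],
)

```text
t: 1.35
eef_pos: [0.4224, 0.3553, 0.0265]
eef_rot: [0.003, 1.0, 0.0, -0.001]
force: [-0.6, 0.1, 0.4]
grip_width: 0.0061
grip_force: 0.0
```

Run:
```python
from h import *
print(jig(),delta(-155,34.7,.026),sensors.read_state()["grip_width"])
f=imaging.grab_frame("wrist"); cv2.imwrite("pics/w1.png",f[:,:,::-1])
```

```text
(array([-155.4,   35.2,   26.5]), array([-0.5588,  0.0554,  0.3722]), 1.35) (array([-0.0004, -0.0005,  0.0005]), array([ 0.0004, -0.0012,  0.0003])) 0.006147146403992666
```

View pics/w1.png

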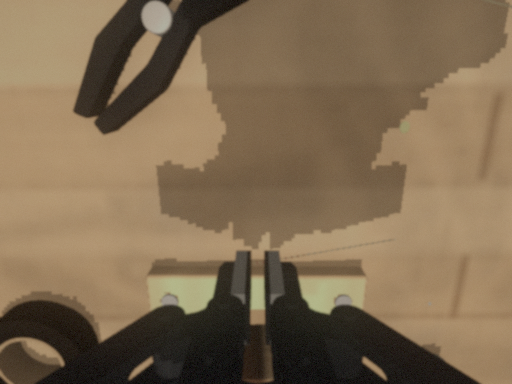

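The wrist view shows the fingers centred on the lane (gap at column 258, lane edges at 148 and 365). I start pushing.

Request:
move_arm(
  moves=[
    [0.006,-0.014,0,0,0,0,0],
    [0.006,-0.026,0,0,0,0,0],
    [0.006,-0.034,0,0,0,0,0],
    [0.006,-0.046,0,0,0,0,0],
    [0.006,-0.06,0,0,0,0,0],
    [0.006,-0.074,0,0,0,0,0],
    [0.006,-0.088,0,0,0,0,0],
    [0.006,-0.102,0,0,0,0,0],
    [0.006,-0.114,0,0,0,0,0],
    [0.006,-0.12,0,0,0,0,0],
  ],
)

```text
t: 2.65
eef_pos: [0.544, 0.3548, 0.0273]
eef_rot: [0.003, 1.0, 0.001, 0.0]
force: [-0.5, 0.2, 0.7]
grip_width: 0.006
grip_force: 0.5
```

Run:
```python
from h import *
print(jig())
f=imaging.grab_frame("top"); cv2.imwrite("pics/t2.png",cv2.resize(f[160:270,220:330,::-1],(600,600),interpolation=cv2.INTER_CUBIC))
f=imaging.grab_frame("scene"); cv2.imwrite("pics/s2.png",cv2.resize(f[160:260,190:350,::-1],(800,500),interpolation=cv2.INTER_CUBIC))
```

```text
(array([-33.8,  35.4,  27.3]), array([-0.4975,  0.1725,  0.7074]), 2.65)
```

View pics/t2.png

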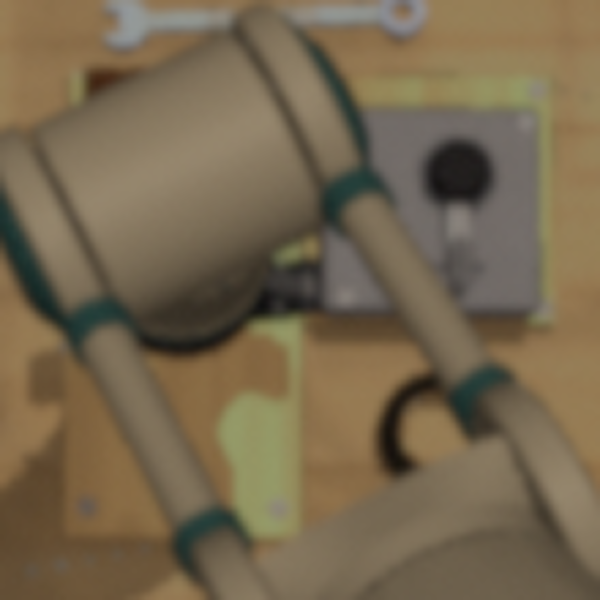

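The arm covers the block in the top view. I creep on and watch the force.

Request:
move_arm(
  moves=[
    [0.006,-0.004,0,0,0,0,0],
    [0.006,-0.007,0,0,0,0,0],
    [0.006,-0.009,0,0,0,0,0],
    [0.006,-0.011,0,0,0,0,0],
    [0.006,-0.012,0,0,0,0,0],
    [0.006,-0.013,0,0,0,0,0],
    [0.006,-0.014,0,0,0,0,0],
    [0.006,-0.015,0,0,0,0,0],
    [0.006,-0.0155,0,0,0,0,0],
    [0.006,-0.016,0,0,0,0,0],
  ],
)

```text
t: 4.0
eef_pos: [0.559, 0.3547, 0.0274]
eef_rot: [0.003, 1.0, 0.001, 0.0]
force: [0.5, 1.0, -0.2]
grip_width: 0.006
grip_force: 0.3
```

Run:
```python
from h import *
print(jig())
f=imaging.grab_frame("scene"); cv2.imwrite("pics/s3.png",cv2.resize(f[160:260,190:350,::-1],(800,500),interpolation=cv2.INTER_CUBIC))
```

```text
(array([-18.7,  35.4,  27.4]), array([ 0.4881,  0.9549, -0.1784]), 4.0)
```

View pics/s3.png

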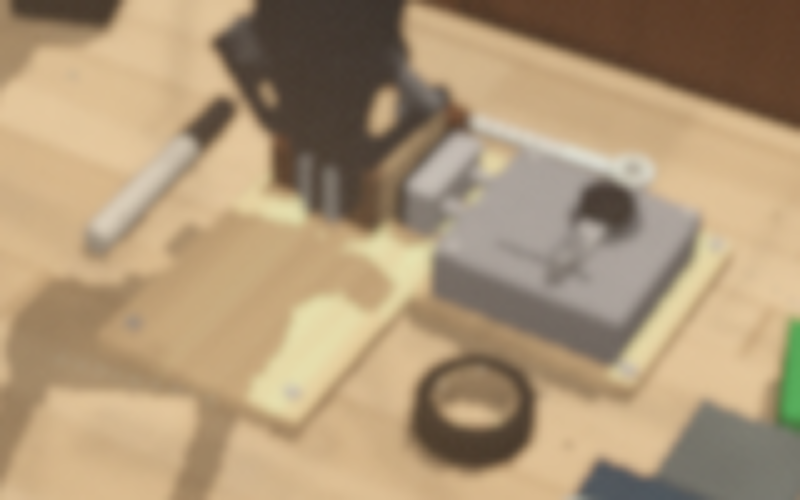

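The block is in the mouth in front of the fingers (at 345,190) and the jaw is still back. There is no butting force yet, so I push a little more.

Request:
move_arm(
  moves=[
    [0.006,-0.0005,0,0,0,0,0],
    [0.006,-0.001,0,0,0,0,0],
    [0.006,-0.0015,0,0,0,0,0],
    [0.006,-0.002,0,0,0,0,0],
    [0.006,-0.0025,0,0,0,0,0],
    [0.006,-0.003,0,0,0,0,0],
    [0.006,-0.0035,0,0,0,0,0],
    [0.006,-0.0035,0,0,0,0,0],
    [0.006,-0.0035,0,0,0,0,0],
    [0.006,-0.0035,0,0,0,0,0],
  ],
)

```text
t: 5.3
eef_pos: [0.5626, 0.3547, 0.0275]
eef_rot: [0.003, 1.0, 0.001, 0.0]
force: [0.0, -0.4, -0.3]
grip_width: 0.0063
grip_force: 0.1
```

Request:
move_arm(
  moves=[
    [0.006,-0.0005,0,0,0,0,0],
    [0.006,-0.001,0,0,0,0,0],
    [0.006,-0.0015,0,0,0,0,0],
    [0.006,-0.002,0,0,0,0,0],
    [0.006,-0.0025,0,0,0,0,0],
    [0.006,-0.003,0,0,0,0,0],
    [0.006,-0.003,0,0,0,0,0],
    [0.006,-0.003,0,0,0,0,0],
    [0.006,-0.003,0,0,0,0,0],
    [0.006,-0.003,0,0,0,0,0],
  ],
)

```text
t: 6.55
eef_pos: [0.5643, 0.3547, 0.0274]
eef_rot: [0.003, 1.0, 0.001, -0.001]
force: [-4.8, -0.2, 3.7]
grip_width: 0.006
grip_force: 2.6
```

The force is -4.8 N and the position lags, so the block is butted. I back off, lift and go above the tab.

Request:
move_arm(
  moves=[
    [0.006,0.015,0,0,0,0,0],
    [0.006,0.035,0,0,0,0,0],
    [0.006,0.035,0,-0.04,0,0,0],
    [0.006,0.035,-0.01,-0.08,0,0,0],
    [0.04,0.025,-0.06,-0.09,0,0,0],
    [0.04,0.01,-0.11,-0.09,0,0,0],
    [0.04,0.005,-0.13,-0.09,0,0,0],
    [0.04,0.005,-0.13,-0.075,0,0,0],
    [0.04,0.005,-0.13,-0.06,0,0,0],
    [0.04,0.005,-0.13,-0.06,0,0,0],
  ],
)

```text
t: 7.8
eef_pos: [0.5577, 0.2256, 0.0847]
eef_rot: [0.002, 1.0, 0.0, -0.002]
force: [-0.2, 0.1, -0.3]
grip_width: 0.0396
grip_force: 0.0
```

Run:
```python
from h import *
print(jig(), delta(-17,-94,.0515), sensors.read_state()["grip_width"])
f=imaging.grab_frame("top"); a=f[160:270,220:330,::-1]
f=imaging.grab_frame("wrist")[:,:,::-1]
g=imaging.grab_frame("scene")[160:260,190:350,::-1]
cv2.imwrite("pics/c4.png",np.vstack([np.hstack([cv2.resize(a,(300,300)),cv2.resize(f,(400,300))]),cv2.resize(g,(700,300)) if 0 else np.pad(cv2.resize(g,(480,300),interpolation=cv2.INTER_CUBIC),((0,0),(0,220),(0,0)))]))
```

```text
(array([-19.3, -93.8,  84.7]), array([-0.1728,  0.0921, -0.2684]), 7.8) (array([-0.0024, -0.0003,  0.0332]), array([ 0.0008, -0.004 ,  0.0015])) 0.03963222826048488
```

View pics/c4.png

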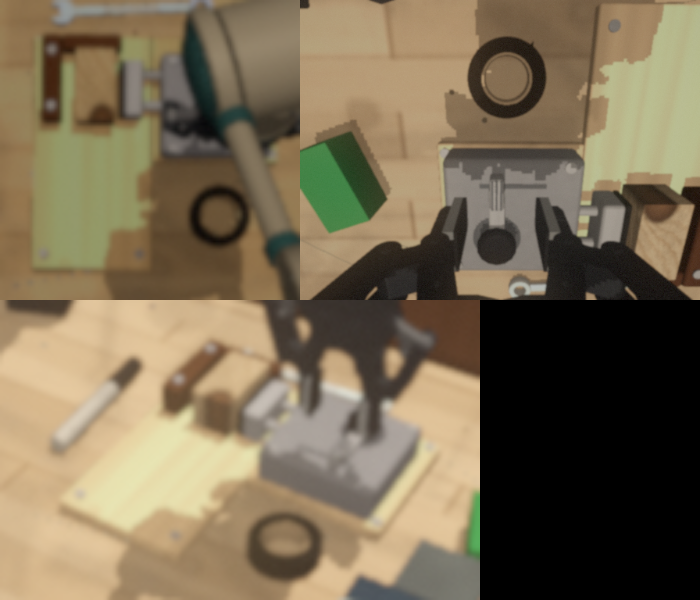

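The block is butted against the stop (top left) and the fingers straddle the thumb piece. I descend and close on it.

Request:
move_arm(
  moves=[
    [0.04,-0.0024,0,0.01,0,-0.004,0.0015],
    [0.04,-0.0024,0,0.02,0,-0.004,0.0015],
    [0.04,-0.0024,0,0.028,0,-0.004,0.0015],
    [0.04,-0.0024,0,0.032,0,-0.004,0.0015],
    [0.04,-0.0024,0,0.032,0,-0.004,0.0015],
    [0.02,-0.0024,0,0.032,0,-0.004,0.0015],
    [0.008,-0.0024,0,0.032,0,-0.004,0.0015],
    [0.004,-0.0024,0,0.032,0,-0.004,0.0015],
    [0.004,-0.0024,0,0.032,0,-0.004,0.0015],
    [0.004,-0.0024,0,0.032,0,-0.004,0.0015],
  ],
  newtons=20,
)

```text
t: 9.2
eef_pos: [0.5624, 0.2245, 0.0555]
eef_rot: [0.004, 1.0, 0.001, 0.003]
force: [0.2, -2.4, 3.4]
grip_width: 0.0092
grip_force: 21.3
```

Request:
move_arm(
  moves=[
    [0.004,0,0.002,-0.002,0,0,0],
    [0.004,0,0.006,-0.002,0,0,0],
    [0.004,0,0.01,-0.002,0,0,0],
    [0.004,0,0.014,-0.002,0,0,0],
    [0.004,0,0.018,-0.002,0,0,0],
    [0.004,0,0.021,-0.002,0,0,0],
    [0.004,0,0.023,-0.002,0,0,0],
    [0.004,0,0.025,-0.002,0,0,0],
    [0.004,0,0.026,-0.002,0,0,0],
    [0.004,0,0.026,-0.002,0,0,0],
  ],
)

```text
t: 10.45
eef_pos: [0.5623, 0.247, 0.0563]
eef_rot: [0.003, 1.0, -0.003, 0.002]
force: [5.3, -11.4, -10.1]
grip_width: 0.0091
grip_force: 20.0
```

```bash
python3 -c "
from h import *
print(jig(),sensors.read_state()['grip_width'])"
```

```text
(array([-14.8, -72.3,  56.3]), array([  5.3111, -11.4469, -10.1298]), 10.45) 0.009087341764986637
```

The stop is felt at -11 N. I release, lift and go over the button.

Request:
move_arm(
  moves=[
    [0.01,0,-0.002,0,0,0,0],
    [0.03,0,-0.002,0,0,0,0],
    [0.03,0,-0.002,0,0,0,0],
    [0.03,0,-0.002,-0.01,0,0,0],
    [0.03,0,-0.002,-0.03,0,0,0],
    [0.03,0,-0.002,-0.05,0,0,0],
    [0.0,-0.02,-0.01,-0.05,0,0,0],
    [0.0,-0.044,-0.024,-0.05,0,0,0],
    [0.0,-0.044,-0.024,-0.035,0,0,0],
    [0.0,-0.044,-0.024,-0.03,0,0,0],
  ],
)

```text
t: 11.7
eef_pos: [0.6045, 0.2259, 0.0851]
eef_rot: [0.004, 1.0, 0.0, 0.0]
force: [-0.4, 0.4, -0.3]
grip_width: -0.0001
grip_force: 0.0
```

Run:
```python
from h import *
print(jig(),sensors.read_state()['grip_width'],delta(28,-95,.063))
f=imaging.grab_frame("wrist")[:,:,::-1]
cv2.imwrite("pics/w5.png",f)
```

```text
(array([ 27.5, -93.2,  85.1]), array([-0.3725,  0.4001, -0.2874]), 11.7) -0.00013018340522139127 (array([-0.0005, -0.0018,  0.0221]), array([ 0.0009,  0.0002, -0.0022]))
```

View pics/w5.png

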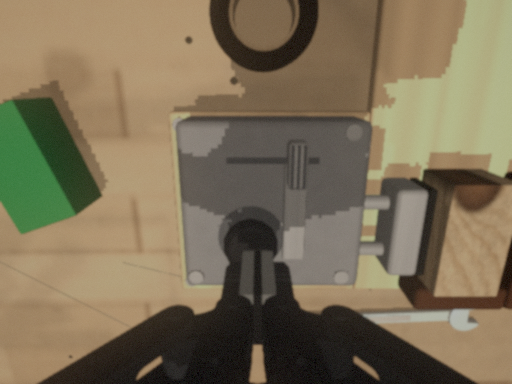

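The tab is at (297,165) with its tongue clear of the cap at (250,238). The jaw is still back. I press the button.

Request:
move_arm(
  moves=[
    [0,0,-0.002,0.012,0,0,0],
    [0,0,-0.002,0.021,0,0,0],
    [0,0,-0.002,0.024,0,0,0],
    [0,0,-0.002,0.027,0,0,0],
    [0,0,-0.002,0.029,0,0,0],
    [0,0,-0.002,0.031,0,0,0],
    [0,0,-0.002,0.033,0,0,0],
    [0,0,-0.002,0.0335,0,0,0],
    [0,0,-0.002,0.0335,0,0,0],
    [0,0,-0.002,0.0335,0,0,0],
  ],
)

```text
t: 13.0
eef_pos: [0.6063, 0.2245, 0.0543]
eef_rot: [0.004, 1.0, 0.001, 0.003]
force: [-1.4, 0.5, 5.3]
grip_width: -0.0001
grip_force: 2.5
```

Request:
move_arm(
  moves=[
    [0,0,0,0.001,0,0,0],
    [0,0,0,0.002,0,0,0],
    [0,0,0,0.0025,0,0,0],
    [0,0,0,0.0025,0,0,0],
    [0,0,0,0,0,0,0],
    [0,0,0,-0.02,0,0,0],
    [0,0,0,-0.05,0,0,0],
    [0,0.02,0,-0.1,0,0,0],
    [0,0.07,0,-0.13,0,0,0],
    [0,0.1,0,-0.13,0,0,0],
  ],
)

```text
t: 14.25
eef_pos: [0.5053, 0.2254, 0.1856]
eef_rot: [0.004, 1.0, 0.002, 0.005]
force: [-0.8, 0.6, -0.7]
grip_width: 0.0004
grip_force: 0.0
```

Run:
```python
from h import *
print(jig())
a=imaging.grab_frame("top")[160:270,220:330,::-1]
f=imaging.grab_frame("wrist")[:,:,::-1]
g=imaging.grab_frame("scene")[160:260,190:350,::-1]
cv2.imwrite("pics/c6.png",np.vstack([np.hstack([cv2.resize(a,(300,300)),cv2.resize(f,(400,300))]),np.pad(cv2.resize(g,(480,300),interpolation=cv2.INTER_CUBIC),((0,0),(0,220),(0,0)))]))
```

```text
(array([-71.6, -94.3, 185.6]), array([-0.8318,  0.6083, -0.6524]), 14.25)
```

View pics/c6.png

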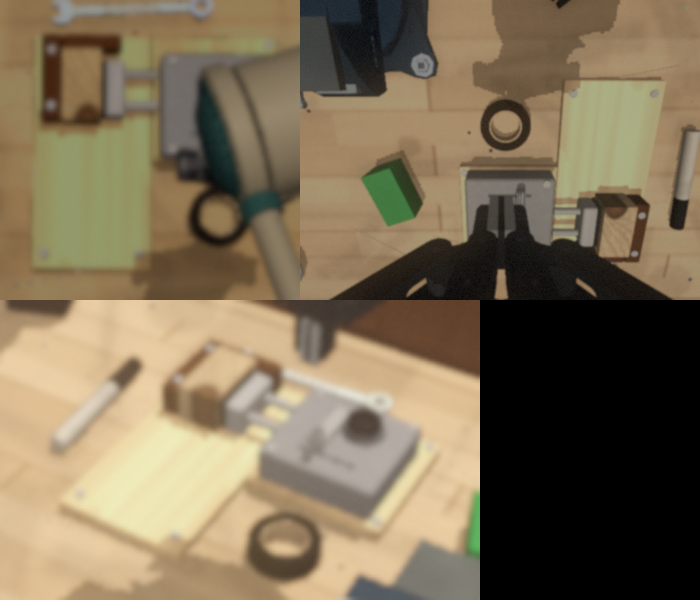

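The jaw has shut on the block and holds it against the fence and the stop. The tab is aside, the button is up and the arm is clear of everything.

```bash
python3 -c "
from station import r
print(r.sign_off())"
```

```text
the job is handed in; nothing more can be done
None
```

The job is handed in, with no verdict shown: the last pictures show the offcut butted on the end stop and gripped against the fence, the tab aside, the button up and the bystanders in place, at about 14 s of the 40 s allowed.

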